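# Sign out the torque driver and present it level

## Task

Sign the red-handled torque driver out: press the green plunger of the stroke counter fully down to its stop and let it spring back up. Then draw the driver out of its sloping holder and finish still holding it in the gripper, level and motionless, at least 20 cm above the bench, so that it can be inspected. Leave the nut jar and the loupe standing where they are.

Things in the scene. Friction and masses are not known exactly. Their poses are not given: they have to be found in the camera images.
- plunger (a joint): Stroke of the counter's spring plunger in m: 0 = up, 0.012 = down at its stop. It moves straight down; the spring pushes back with 1.6 N at the top and 4 N at the stop and returns it when let go.
- plunger_top (a point): Centre of the top of the green round plunger head (26 mm diameter, 11 mm thick), 71 mm above the bench when up. Moves with the plunger.
- counter: Stroke counter, fixed to the bench: grey box 74 x 64 x 36 mm on a black foot 88 x 76 x 4 mm, white drum windows in the front (-x) face, a steel bushing and the green plunger upright in the middle of its top. Origin: centre of the underside, z up.
- driver: Torque screwdriver, about 0.24 kg: red handle, 33 mm diameter, 95 mm long; steel shank 95 mm (collision diameter 12 mm). Lies along its own y: handle y = 0 to 95 mm, shank tip at y = -95 mm; the centre line is 16.5 mm from the origin along own z. At the start it stands shank-down in the holder, handle sloping up at about 45 degrees to the holder's -x side, its lower 20 mm inside the block.
- driver_grip (a point): Point on the driver's centre line in the red handle, 60 mm from the shank end of the handle and 35 mm from its free end: a good place to grip (33 mm wide across, level, at right angles to the driver). About 134 mm above the bench at the start.
- driver_tip (a point): Tip of the driver's shank, on the centre line, 155 mm from driver_grip.
- holder: Fixed aluminium and blue block, 52 x 52 x 74 mm, tipped 45 degrees: its bore opens up and toward own -x, roughly at the robot. Mouth 38 mm wide, 20 mm deep, then a square bore, 22 and 16 mm wide. On two cheeks 64 mm apart outside and a base 130 x 90 mm; highest corner 128 mm up. Draw the driver straight along the bore 120 mm to free it. Origin: on the bench under the seat, z up.
- holder_seat (a point): Centre of the floor of the counterbore, on which the handle's shoulder rests; 95 mm above the bench, on the bore's centre line. The driver's centre line at the handle's shoulder starts within 3 mm of it.
- nut_jar: Bystander, loose: white jar with lid, 44 mm diameter, 61 mm tall. Origin: centre of the underside.
- loupe: Bystander, loose: black inspection loupe, 37 mm diameter, 38 mm tall. Origin: centre of the underside.
Things that resemble listed ones, but are neither listed nor needed, are in the scene too. Of the things that look like the counter, take the one that is nearest to the robot's base at the start.

How it is judged:
On the way, in this order (a step that is already met when the one before it is completed fails the run):
1. the plunger is pressed down to its stop (10.5 mm of its 12 mm or more) while the driver is still in its holder (value of joint plunger above 0.0105 m and distance between driver and holder_seat below 0.035 m), for 0.1 s.
2. the plunger is up again (within 3 mm), the driver still in its holder (value of joint plunger below 0.003 m and distance between driver and holder_seat below 0.035 m), for 0.1 s.
3. the driver is drawn clear of the holder, in the fingers (distance between driver and holder_seat above 0.1 m and contact force between driver and holder below 0.1 N and contact force between driver and the fingers above 1 N), for 0.1 s.
At the end, for the whole second after the job is handed in: The driver is held by the fingers (more than 1 N), clear of holder and counter, level to within 15 degrees, its origin and grip point more than 180 mm and its shank tip more than 170 mm above the bench, at rest (under 20 mm/s and 0.15 rad/s); the plunger is up again (all of step 3 and height (world z) of each of driver, driver_grip above 0.18 m and height (world z) of driver_tip above 0.17 m and angle between driver's own y axis and vertical between 1.309 and 1.833 rad and contact force between driver and counter below 0.1 N and linear speed of driver below 0.02 m/s and angular speed of driver below 0.15 rad/s and value of joint plunger below 0.003 m); the arm keeps its last pose, push and grip.
It fails at once if the nut jar or the loupe is moved by more than 20 mm or tipped (distance of any of nut_jar, loupe from where it was at the start of the episode above 0.02 m or angle between any of nut_jar, loupe's own z axis and vertical above 0.3 rad).
It also fails if it takes over 51 s, if anything falls off the work surface, if the arm or the gripper's body presses on something with over 40 N, if the wrist force passes 120 N, or if a joint passes its speed limit or range.

## Robot

A 6-joint arm with a two-finger parallel gripper is mounted at the origin on a cart in front of the work surface, level with it; the furniture and walls round the work are solid. World frame = base frame: x ahead of the robot, y to its left, z up, the work surface at z = 0. Lengths are in m, angles in rad, forces in N, time in s.
With the tool pointing down it reaches from about 0.35 to 0.725 m from the base axis. Payload 6 kg.
Tool frame: the origin (TCP) lies at the very end of the fingers, on their centre line; the grasp point (between the pads) lies 19 mm behind it (env.grasp_offset is the distance from the TCP to the grasp point, in m); z points along the fingers, y is the line along which they close (so a half turn about z gives the same grasp; the last joint's range is limited). The gripper opens to 85 mm and grips with 20 to 120 N. Pads are 22 mm wide; open, the fingers measure 114 mm over their backs; the gripper's body (76 mm by 85 mm) begins 54 mm behind the grasp point. The pads swing forward as they close: fully open they stand 13 mm farther back than shut.
Start: joints at [-0.957, 0.04, 0.085, 0, -1.615, -0.334], TCP at [0.166, -0.577, 0.231] pointing down, gripper open.
Joint ranges: [-2.56, 2.56], [-1.29, 2.01], [-1.08, 1.49], [-3.29, 1.98], [-2.81, -0.18], [-2.99, 2.99]. Speed limits (rad/s): [2.57, 2.57, 3.01, 3.14, 3.14, 3.14].

## Interface

Orientations are given as a 3x3 rotation matrix whose columns are the frame's x, y, z axes.
In Python, from cell import env, camera, camera_model gives the robot as it stands.
- The arm moves only by the tool step_arm, never from a script. Its argument "steps" is a list that holds one entry, the list of rows, each a list of 6 numbers: the shift along the tool's x, y, z in mm, then the turn, a rotation vector about the tool's x, y, z in rad. In form: [[[dx, dy, dz, ax, ay, az], ...]]. A call has 1 to 10 rows; each row shifts and turns the commanded pose from where the row before left it, along the tool's axes as they then stand; what a row does not reach is not made up. A row lasts 1/8 s, in which the tool goes at most 62.5 mm and 10.7 degrees, less where a joint would pass 70% of its speed; a pose out of reach is approached as far as the arm can. A call is refused whole if a number of a shift passes 62.5 or a number of a turn 0.188, either way. A call with a gripper value outside its range is refused whole. "hand" is the opening, from 0 (shut) to 1 (fully open), set as the call begins (left out, the last holds). The fingers move at their own pace and stop on an object; "grip_force" is the grip in N (left out, the last holds). Time passes only in rows, so rows that do not move let the fingers close. It gives the time, the measured TCP pose, the force, the opening and the grip force at its end, in the units of the state.
- env.state(): the state, without advancing time (a new reading comes with each control period).
- camera(name): name is "side" or "top"; returns the picture (480x640x3 uint8, red, green, blue); there is no depth.
- camera_model(name): a dict with "fx", "fy", "cx", "cy" (pixels), "cam_to_world" (4x4, takes a point from camera to world coordinates). Camera axes: x right, y up, looking along -z (the intrinsics and any distortion apply to the point x, -y, -z); pixel columns grow to the right and rows downward; lengths in m; the calibration is good to about 2 mm. A picture is of the moment at which its call begins. camera_model takes no time and is no camera call.
- env.hand_in(): hands the job in; it is judged then, once.
The state is a dict: "time": time; "q": joint angles; "joint_velocities": joint speeds; "joint_torque": joint torques, N m; "eef_pos": TCP position; "tcp_rot": TCP orientation; "force": force on the tool from outside, world axes, zero at the start; "ft_torque": the same for the moment, N m; "gripper_width": opening from 0.0 (shut) to 1.0 (fully open); "grasp_force": force on a finger pad.
Only numpy, scipy, OpenCV 4.12 (cv2) and the standard library are available. Lean on these libraries where they do the work, as an engineer would, in place of code of your own. Each camera call takes 0.05 s, during which the arm holds its last target. There are 200 camera calls.

## Working session

There is one attempt and no reset: what is moved stays moved. The work goes in short steps, Python scripts to look and compute and a tool call to move; the robot and the scene stay as the last step left them, time stands still between calls to the robot, and variables do not carry over. Pictures are saved under pics/ and viewed, at most 10 in all, crops included, and the job is handed in when it is done.

Besides the shell and the picture viewer there is one more tool, called after ">>>" in YAML: its name, and indented under it one key for each argument. step_arm: Moves the arm, as the interface text tells. Its arguments: {"type":"object","properties":{"steps":{"type":"array","items":{"type":"array","items":{"type":"array","items":{"type":"number"}}}},"hand":{"type":"number"},"grip_force":{"type":"number"}},"required":["steps"]}

```bash
mkdir -p pics; ls
python3 - <<'E'
from cell import env,camera,camera_model
import cv2
for n in("side","top"):
    cv2.imwrite(f"pics/{n}0.png",camera(n)[:,:,::-1]); m=camera_model(n); print(n,m)
s=env.state();print(s['time'],s['eef_pos'],s['tcp_rot'],env.grasp_offset)
E
```

```text
pics
side {'fx': 518.4455785821461, 'fy': 518.4455785821461, 'cx': 316.0867925195214, 'cy': 238.96250217531647, 'cam_to_world': array([[ 0.98688231,  0.0618777 , -0.1491122 ,  0.44191469],
       [-0.16142819,  0.38999939, -0.9065547 , -0.76411343],
       [ 0.00205815,  0.91873371,  0.3948723 ,  0.45897191],
       [ 0.        ,  0.        ,  0.        ,  1.        ]])}
top {'fx': 585.3698074802918, 'fy': 585.3698074802918, 'cx': 318.53269336524687, 'cy': 240.81933787732265, 'cam_to_world': array([[-0.02023101,  0.98000268, -0.19795316,  0.36766852],
       [-0.99979311, -0.01941276,  0.00607349,  0.01880165],
       [ 0.00210922,  0.19803508,  0.98019266,  0.97886699],
       [ 0.        ,  0.        ,  0.        ,  1.        ]])}
0.1 [ 0.16568785 -0.57635037  0.23037713] [[-9.61098666e-01 -2.76204702e-01 -5.63638087e-04]
 [-2.76205250e-01  9.61097476e-01  1.51717101e-03]
 [ 1.22661377e-04  1.61383083e-03 -9.99998690e-01]] 0.0187
```

View pics/side0.png

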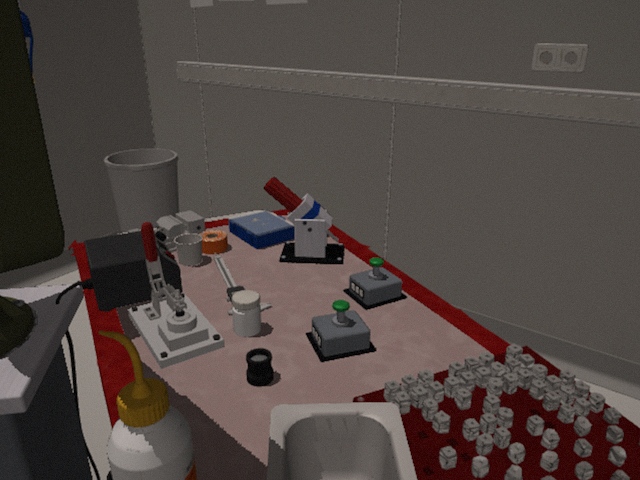

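View pics/top0.png

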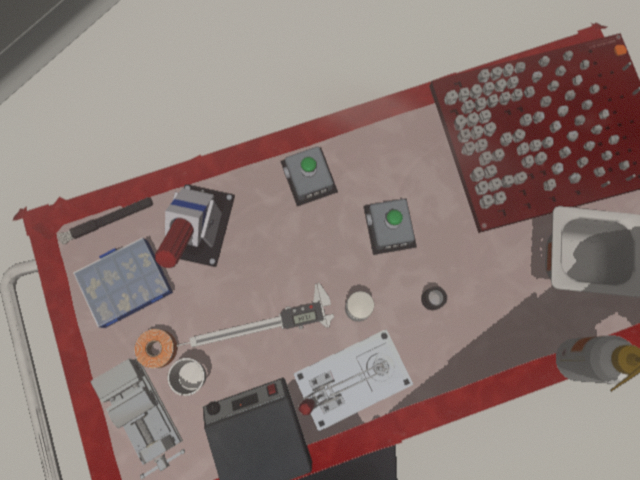

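The top view shows two counters, with plungers at (308,165) and (394,217). It also shows the driver at about (175,242), the jar at (360,305) and the loupe at (434,297). In the side view the plungers are at (377,262) and (341,306), and the driver handle end is near (270,185). I'll enlarge the parts that matter.

```bash
cat > h.py <<'E'
import numpy as np
from cell import env,camera,camera_model
def ray(n,u,v):
    m=camera_model(n);T=m['cam_to_world']
    d=T[:3,:3]@np.array([(u-m['cx'])/m['fx'],-(v-m['cy'])/m['fy'],-1]);return T[:3,3],d/np.linalg.norm(d)
def tri(a,b):
    (p,d),(q,e)=ray('top',*a),ray('side',*b)
    st=np.linalg.lstsq(np.c_[d,-e],q-p,rcond=None)[0]
    x,y=p+st[0]*d,q+st[1]*e
    return (x+y)/2,np.linalg.norm(x-y)
def onz(n,u,v,z):
    p,d=ray(n,u,v);return p+d*(z-p[2])/d[2]
def proj(n,P):
    m=camera_model(n);T=m['cam_to_world'];c=T[:3,:3].T@(np.array(P)-T[:3,3])
    return m['cx']-m['fx']*c[0]/c[2],m['cy']+m['fy']*c[1]/c[2]
E
python3 - <<'E'
import cv2,numpy as np
t=cv2.imread('pics/top0.png');s=cv2.imread('pics/side0.png')
c=lambda i,x,y:cv2.resize(i[y:y+75,x:x+100],(400,300),interpolation=cv2.INTER_CUBIC)
g=np.vstack([np.hstack([c(t,145,185),c(t,350,185)]),np.hstack([c(s,255,170),c(s,295,290)])])
cv2.imwrite('pics/crop0.png',cv2.convertScaleAbs(g,alpha=1.6))
from h import *
for a,b in(((394,217),(341,305)),((308,165),(377,261))):print(tri(a,b),onz('top',*a,.071),onz('side',*b,.071))
E
```

```text
(array([ 0.58825159, -0.10888874,  0.06419985]), np.float64(0.0015512145045063542)) [ 0.58740185 -0.10801803  0.071     ] [ 0.58492495 -0.12043158  0.071     ]
(array([0.67987141, 0.0277295 , 0.06454319]), np.float64(0.0012754156775419418)) [0.67700292 0.02774317 0.071     ] [0.67668649 0.01509081 0.071     ]
```

View pics/crop0.png

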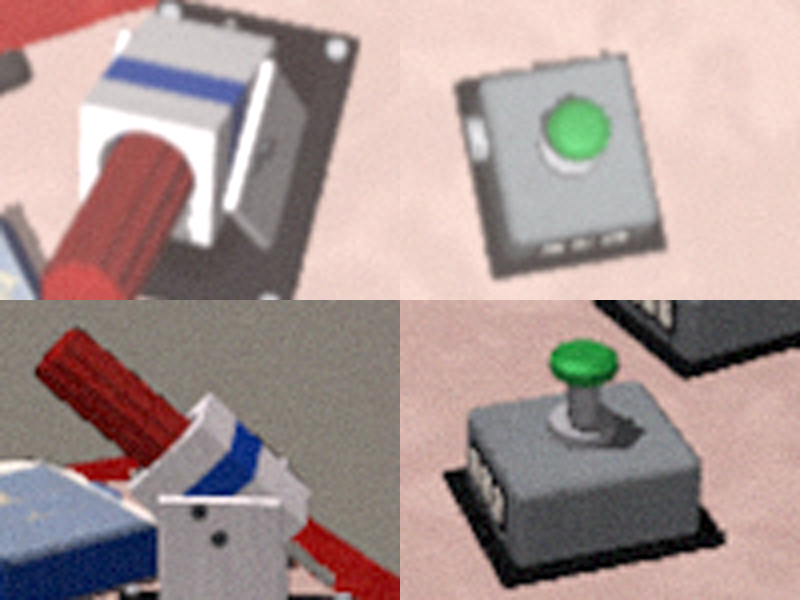

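The crop shows the near counter's plunger head at (394.5,217) in the top view and (341,305) in the side view. The triangulated height of 64 mm matches the middle of the head. The handle's free end is near (269.5,182) in the side view. Next I'll fit the driver axis with silhouettes.

Run:
```python
import cv2
from h import *
from scipy.optimize import differential_evolution as DE
reg={'top':[(150,205),(197,215),(185,270),(150,270)],'side':[(260,172),(300,190),(309,208),(286,212),(258,190)]}
K=4;M={}
for n in reg:
    im=cv2.resize(cv2.imread(f'pics/{n}0.png'),None,fx=K,fy=K,interpolation=cv2.INTER_LINEAR).astype(int)
    b,g,r=im[...,0],im[...,1],im[...,2]
    m=((r-np.maximum(b,g)>35)&(r>1.8*g)).astype(np.uint8)
    p=np.zeros_like(m);cv2.fillConvexPoly(p,(np.array(reg[n])*K).astype(np.int32),1)
    M[n]=m&p
    ys,xs=np.nonzero(M[n]);print(n,xs.size/16,xs.min()/4,xs.max()/4,ys.min()/4,ys.max()/4)
def sil(n,P,a,s0):
    u=np.cross(a,[0,0,1]);u/=np.linalg.norm(u);w=np.cross(u,a)
    th=np.linspace(0,6.28,24)
    pts=[np.array(proj(n,P+a*s+.0165*(np.cos(t)*u+np.sin(t)*w))) for s in(s0,.095) for t in th]
    h=cv2.convexHull(((np.array(pts)+.5)*K-.5).round().astype(np.int32))
    z=np.zeros_like(M[n]);cv2.fillConvexPoly(z,h,1);return z
def un(x):
    X,Y,yaw,el,s1,s2=x
    return np.array([X,Y,.095]),np.array([-np.cos(yaw)*np.cos(el),-np.sin(yaw)*np.cos(el),np.sin(el)]),s1,s2
def cost(x):
    P,a,s1,s2=un(x);c=0
    for n,s in(('top',s1),('side',s2)):
        z=sil(n,P,a,s);c-=(z&M[n]).sum()/(z|M[n]).sum()
    return c
g=onz('top',185,230,.1);print(g)
r=DE(cost,[(g[0]-.06,g[0]+.06),(g[1]-.06,g[1]+.06),(-1.2,.4),(.68,.9),(.01,.035),(.01,.035)],seed=1,maxiter=80,popsize=10)
P,a,*_=un(r.x);print(r.fun,r.x,a,'grip',P+.06*a,'end',P+.095*a)
for n in reg:
    im=cv2.resize(cv2.imread(f'pics/{n}0.png'),None,fx=K,fy=K)
    z=sil(n,P,a,r.x[4 if n=='top' else 5]);d=M[n]*0
    im[cv2.morphologyEx(z,cv2.MORPH_GRADIENT,np.ones((2,2)))>0]=(0,255,0);im[cv2.morphologyEx(M[n],cv2.MORPH_GRADIENT,np.ones((2,2)))>0]=(255,255,0)
    x,y=np.array(reg[n])[0]*K;M[n+'i']=im[max(y-140,0):,max(x-60,0):][:400,:400]
cv2.imwrite('pics/fit.png',np.hstack([M['topi'],M['sidei']]))
for n,z,l in((( 360,305),.06,'jar'),((434,297),.035,'loupe')):print(l,onz('top',*n,z))
```

```text
top 831.5625 155.5 191.75 219.5 267.0
side 610.125 264.25 302.25 177.5 212.0
[0.56618132 0.21817424 0.1       ]Traceback (most recent call last):
    calc_energies = list(
        self._mapwrapper(self.func, parameters_pop[0:S])
    )
    return self.f(x, *self.args)
           ~~~~~~^^^^^^^^^^^^^^^
  File "<stdin>", line 25, in cost
  File "<stdin>", line 16, in sil
  File "h.py", line 14, in proj
    m=camera_model(n);T=m['cam_to_world'];c=T[:3,:3].T@(np.array(P)-T[:3,3])
ValueError: time passes only in moves, steps and waits

The above exception was the direct cause of the following exception:

Traceback (most recent call last):
RuntimeError: The map-like callable must be of the form f(func, iterable), returning a sequence of numbers the same length as 'iterable'
```

```bash
sed -i '2a _cm={n:camera_model(n) for n in("top","side")}\ncamera_model=_cm.get' h.py
cat > fit.py <<'E'
import cv2
from h import *
from scipy.optimize import differential_evolution as DE
reg={'top':[(150,205),(197,215),(185,270),(150,270)],'side':[(260,172),(300,190),(309,208),(286,212),(258,190)]}
K=4;M={}
for n in reg:
    im=cv2.resize(cv2.imread(f'pics/{n}0.png'),None,fx=K,fy=K,interpolation=cv2.INTER_LINEAR).astype(int)
    b,g,r=im[...,0],im[...,1],im[...,2]
    m=((r-np.maximum(b,g)>25)&(r>1.8*g)).astype(np.uint8)
    p=np.zeros_like(m);cv2.fillConvexPoly(p,(np.array(reg[n])*K).astype(np.int32),1)
    M[n]=m&p
def sil(n,P,a,s0):
    u=np.cross(a,[0,0,1]);u/=np.linalg.norm(u);w=np.cross(u,a)
    pts=[np.array(proj(n,P+a*s+.0165*(np.cos(t)*u+np.sin(t)*w))) for s in(s0,.095) for t in np.linspace(0,6.28,24)]
    h=cv2.convexHull(((np.array(pts)+.5)*K-.5).round().astype(np.int32))
    z=np.zeros_like(M[n]);cv2.fillConvexPoly(z,h,1);return z
def un(x):
    X,Y,yaw,el,s1,s2=x
    return np.array([X,Y,.095]),np.array([-np.cos(yaw)*np.cos(el),-np.sin(yaw)*np.cos(el),np.sin(el)]),s1,s2
def cost(x):
    P,a,s1,s2=un(x)
    return -sum((z&M[n]).sum()/(z|M[n]).sum() for n,s in(('top',s1),('side',s2)) for z in [sil(n,P,a,s)])
g=onz('top',185,230,.1)
r=DE(cost,[(g[0]-.06,g[0]+.06),(g[1]-.06,g[1]+.06),(-1.2,.4),(.68,.9),(.01,.035),(.01,.035)],seed=1,maxiter=60,popsize=8)
P,a,*_=un(r.x);print(r.fun,r.x,a,'grip',P+.06*a,'end',P+.095*a)
for n in reg:
    im=cv2.resize(cv2.imread(f'pics/{n}0.png'),None,fx=K,fy=K)
    z=sil(n,P,a,r.x[4 if n=='top' else 5])
    im[cv2.morphologyEx(z,cv2.MORPH_GRADIENT,np.ones((2,2)))>0]=(0,255,0);im[cv2.morphologyEx(M[n],cv2.MORPH_GRADIENT,np.ones((2,2)))>0]=(255,255,0)
    x,y=np.array(reg[n])[0]*K;M[n+'i']=im[y-100:,x-60:][:400,:400]
cv2.imwrite('pics/fit.png',np.hstack([M['topi'],M['sidei']]))
for n,z,l in((( 360,305),.06,'jar'),((434,297),.035,'loupe')):print(l,onz('top',*n,z))
E
python3 fit.py
```

```text
-1.5967901087127212 [ 0.58017244  0.21912472 -0.18312797  0.68104425  0.01562866  0.02205853] [-0.76392478  0.1414811   0.62960466] grip [0.53433695 0.22761358 0.13277628] end [0.50759959 0.23256542 0.15481244]
jar [ 0.44936975 -0.04978151  0.06      ]
loupe [ 0.46208242 -0.1715483   0.035     ]
```

View pics/fit.png

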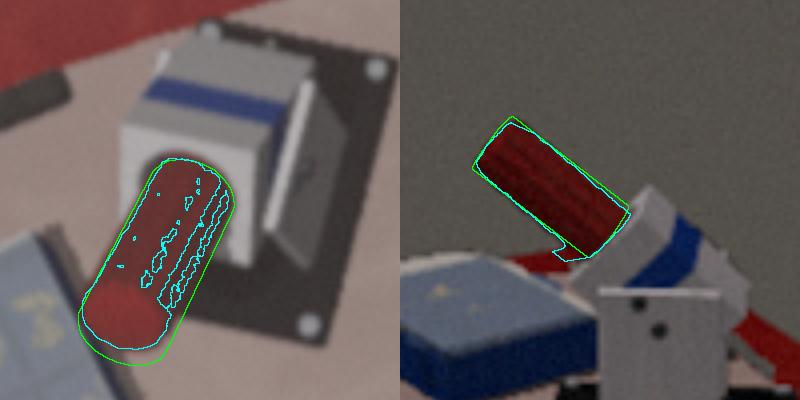

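The fit outline is right in the side view but too long in the top view, because the mask misses the handle's shaded side. I'll clean up the mask and bound the elevation near 45°.

```bash
sed -i 's/-np.maximum(b,g)>25)&(r>1.8\*g)/-np.maximum(b,g)>12)\&(r>1.6*g)/; s/M\[n\]=m&p/m=cv2.morphologyEx(m\&p,cv2.MORPH_CLOSE,np.ones((13,13)));M[n]=m/; s/(286,212)/(291,206)/; s/(.68,.9)/(.74,.83)/' fit.py; python3 fit.py
```

```text
-1.6603301245465145 [ 0.58017269  0.2213042  -0.13926765  0.74199654  0.01550653  0.02204999] [-0.72998399  0.10232557  0.67576095] grip [0.53637365 0.22744373 0.13554566] end [0.51082421 0.23102513 0.15919729]
jar [ 0.44936975 -0.04978151  0.06      ]
loupe [ 0.46208242 -0.1715483   0.035     ]
```

View pics/fit.png

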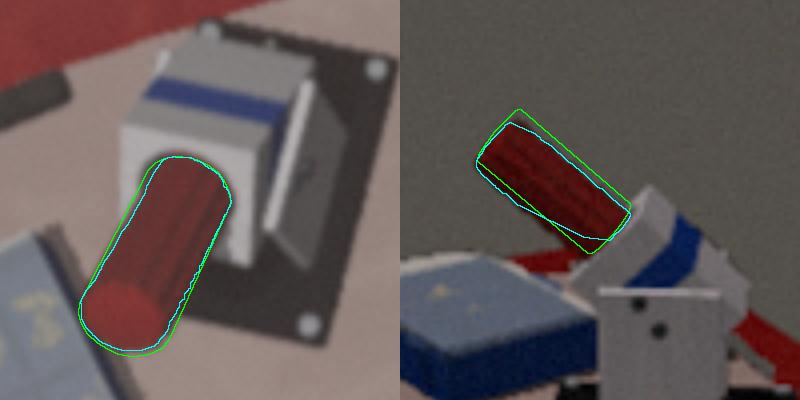

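My side polygon was clipping the handle along its upper and lower edges, so I'll widen it.

```bash
sed -i "s/'side':\[.*\]}/'side':[(262,168),(285,170),(312,202),(309,212),(290,212),(261,189)]}/; s/(.74,.83)/(.68,.88)/" fit.py; python3 fit.py
```

```text
-1.7583307300582636 [ 0.57989014  0.21781345 -0.21014095  0.68794169  0.01735392  0.02203663] [-0.75555955  0.16115315  0.63494837] grip [0.53455656 0.22748264 0.1330969 ] end [0.50811198 0.233123   0.1553201 ]
jar [ 0.44936975 -0.04978151  0.06      ]
loupe [ 0.46208242 -0.1715483   0.035     ]
```

View pics/fit.png

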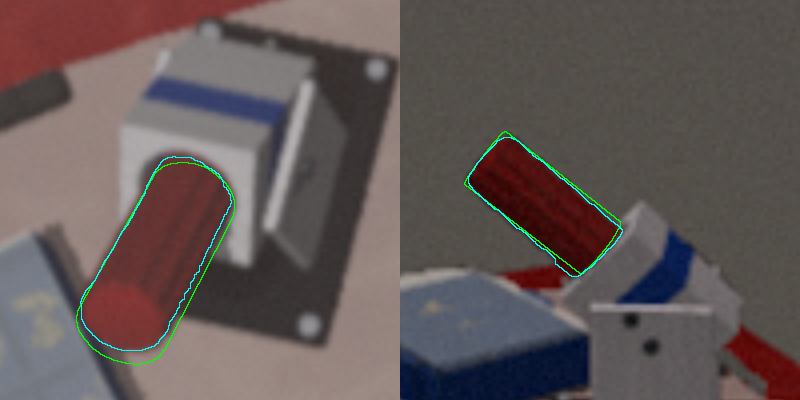

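Run:
```python
from h import *
A,B,C=[onz('top',*p,.007) for p in((187.5,188),(229.3,197),(212.2,261.5))]
print(A,B,C,np.linalg.norm(A-B),np.linalg.norm(C-B))
d=C-B;print(np.arctan2(-d[1],-d[0]));d=A-B;print(np.arctan2(d[1],d[0])-np.pi/2)
print('counter edge yaw');
for y in(-.10,-.15,-.2,-.25): # side-view slope of handle at 45deg
    for el in(.70,.785):
        P=np.array([.5345,.2275,.134]);a=np.array([-np.cos(y)*np.cos(el),-np.sin(y)*np.cos(el),np.sin(el)])
        f=lambda n:np.degrees(np.arctan2(*(np.subtract(proj(n,P+a*.03),proj(n,P-a*.03))[::-1])))
        print(y,el,f('top'),f('side'))
```

```text
[0.66131927 0.23681108 0.007     ] [0.64382148 0.16460833 0.007     ] [0.53201806 0.19222438 0.007     ] 0.07429272644232425 0.11516358786934565
-0.2421582215368982
-0.2377585417154333
counter edge yaw
-0.1 0.7 112.07072652657199 -142.4315658308565
-0.1 0.785 115.11182552598724 -137.62555227610943
-0.15 0.7 115.11680119133081 -141.8538759986496
-0.15 0.785 118.13894860578137 -137.1205157358331
-0.2 0.7 118.10144245929544 -141.21503243470082
-0.2 0.785 121.09619876722633 -136.5523492093268
-0.25 0.7 121.0276454302849 -140.51486035025525
-0.25 0.785 123.98770291560407 -135.92143348262672
```

The holder base screws give a yaw of −0.24 rad, and two edges agree on it. The handle slopes at about 0.72 rad. The grip point is at about (0.535, 0.2275, 0.134), which matches the stated height. A tall bottle stands in the straight path, so I'll rise first and then cross to the plunger.

>>> step_arm:
  steps:
    - [[0, 0, -57, 0, 0, 0.166], [0, 0, -57, 0, 0, 0.166], [0, 0, -57, 0, 0, 0.166], [0, 0, 0, 0, 0, 0], [-22, 39, 0, 0, 0, 0], [-22, 39, 0, 0, 0, 0], [-22, 39, 0, 0, 0, 0], [-22, 39, 0, 0, 0, 0], [-22, 39, 0, 0, 0, 0], [-22, 39, 0, 0, 0, 0]]
  hand: 0
  grip_force: 80

```text
time: 1.35
eef_pos: [0.3461, -0.3754, 0.4012]
tcp_rot: [[-0.976, 0.216, -0.001], [0.216, 0.976, 0.001], [0.001, 0.001, -1.0]]
force: [0.9, 0.0, -0.3]
gripper_width: -0.001
grasp_force: 0.0
```

>>> step_arm:
  steps:
    - [[-22, 39, 0, 0, 0, 0], [-22, 39, 0, 0, 0, 0], [-22, 39, 0, 0, 0, 0], [-22, 39, 0, 0, 0, 0], [-22, 39, 0, 0, 0, 0], [-22, 39, 0, 0, 0, 0], [-22, 39, 0, 0, 0, 0], [-22, 39, 0, 0, 0, 0], [0, 0, 0, 0, 0, 0]]

```text
time: 2.48
eef_pos: [0.5862, -0.1076, 0.3988]
tcp_rot: [[-0.977, 0.213, -0.005], [0.213, 0.977, 0.001], [0.005, -0.001, -1.0]]
force: [0.4, -0.0, 0.0]
gripper_width: 0.001
grasp_force: 0.0
```

>>> step_arm:
  steps:
    - [[-2, -1, 52, 0, 0, 0], [0, 0, 52, 0, 0, 0], [0, 0, 52, 0, 0, 0], [0, 0, 52, 0, 0, 0], [0, 0, 52, 0, 0, 0], [0, 0, 45, 0, 0, 0], [0, 0, 0, 0, 0, 0], [0, 0, 0, 0, 0, 0]]

```text
time: 3.48
eef_pos: [0.5871, -0.1123, 0.0997]
tcp_rot: [[-0.976, 0.216, 0.003], [0.216, 0.976, -0.001], [-0.003, -0.0, -1.0]]
force: [0.5, -0.1, 0.4]
gripper_width: -0.001
grasp_force: 0.0
```

Run:
```python
import cv2
from h import *
s,t=camera('side'),camera('top')
c=lambda i,x,y:cv2.resize(i[y:y+100,x:x+100,::-1],(400,400),interpolation=cv2.INTER_CUBIC)
cv2.imwrite('pics/press.png',cv2.convertScaleAbs(np.hstack([c(t,345,170),c(s,290,255)]),alpha=1.5))
print(env.state()['eef_pos'],env.state()['force'],proj('side',env.state()['eef_pos']))
```

```text
[ 0.58766786 -0.11191456  0.10037394] [-0.19909479 -0.33670653  0.73938749] (np.float64(342.0712528073594), np.float64(284.36329309317176))
```

View pics/press.png

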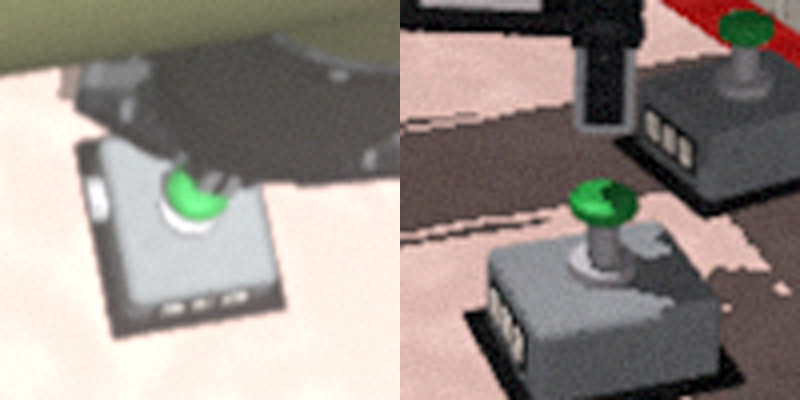

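The fingertips are directly above the green head: at (342,285) in the side view, with the head at (341,304). I'll press down in small steps while watching the force.

>>> step_arm:
  steps:
    - [[0, 2, 15, 0, 0, 0], [0, 0, 11, 0, 0, 0], [0, 0, 5, 0, 0, 0], [0, 0, 4, 0, 0, 0], [0, 0, 4, 0, 0, 0], [0, 0, 2, 0, 0, 0], [0, 0, 0, 0, 0, 0], [0, 0, 0, 0, 0, 0]]

```text
time: 4.58
eef_pos: [0.587, -0.1098, 0.0587]
tcp_rot: [[-0.976, 0.216, 0.001], [0.216, 0.976, -0.001], [-0.001, -0.0, -1.0]]
force: [-6.9, 3.9, 12.5]
gripper_width: 0.001
grasp_force: 6.4
```

The force reads 12.5 N, well above the 4 N spring, and z is 58.7 mm, so the plunger is on its stop. I'll release it, lift, open, and cross to the driver.

>>> step_arm:
  steps:
    - [[0, 0, -10, 0, 0, 0], [0, 0, -20, 0, 0, 0], [0, 0, 0, 0, 0, 0], [0, 0, -50, 0, 0, 0], [0, 0, -50, 0, 0, 0], [0, 0, -50, 0, 0, 0], [0, 0, -50, 0, 0, 0], [0, 0, -50, 0, 0, 0], [24, 40, 0, 0, 0, 0], [24, 40, 0, 0, 0, 0]]

```text
time: 5.82
eef_pos: [0.5571, -0.0204, 0.3359]
tcp_rot: [[-0.976, 0.218, -0.0], [0.218, 0.976, 0.001], [0.0, 0.001, -1.0]]
force: [0.3, 0.4, 0.5]
gripper_width: -0.0
grasp_force: 0.0
```

>>> step_arm:
  steps:
    - [[24, 40, 0, 0, 0, 0], [24, 40, 0, 0, 0, 0], [24, 40, 0, 0, 0, 0], [24, 40, 0, 0, 0, 0], [24, 40, 0, 0, 0, 0], [24, 40, 0, 0, 0, 0], [0, 0, 0, 0, -0.18, 0], [0, 0, 0, 0, -0.18, 0], [0, 0, 0, 0, -0.18, 0], [0, 0, 0, 0, -0.18, 0]]
  hand: 1

```text
time: 7.08
eef_pos: [0.4885, 0.2292, 0.3485]
tcp_rot: [[-0.756, 0.174, 0.631], [0.122, 0.985, -0.126], [-0.643, -0.018, -0.766]]
force: [0.8, 0.5, 0.9]
gripper_width: 0.998
grasp_force: 0.0
```

```bash
cat >> h.py <<'E'
from scipy.spatial.transform import Rotation as Rn
def goto(P,R):
    s=env.state();Rc=np.array(s['tcp_rot']);print('t',s['time'],'pos',np.round(s['eef_pos'],4),'shift mm',np.round(Rc.T@(P-s['eef_pos'])*1000,1),'rot',Rn.from_matrix(Rc.T@R).as_rotvec().round(3),'q',np.round(s['q'],2))
def pose(yaw,el):
    h=np.array([np.cos(yaw),np.sin(yaw),0]);y=np.array([-np.sin(yaw),np.cos(yaw),0]);z=h*np.sin(el)-np.array([0,0,np.cos(el)])
    return np.c_[np.cross(y,z),y,z]
E
python3 - <<'E'
from h import *
R=pose(-.22,.72);G=np.array([.535,.2275,.134]);print(R)
goto(G-.11*R[:,2],R);goto(G+.0187*R[:,2],R)
E
```

```text
[[-0.73368529  0.21822962  0.64349182]
 [ 0.16406628  0.97589745 -0.14389727]
 [-0.65938467  0.         -0.75180573]]
t 7.075 pos [0.4885 0.2292 0.3485] shift mm [104.8  12.1  83.9] rot [ 0.016 -0.021  0.045] q [ 1.2  -0.53 -0.55  0.69 -1.44 -2.99]
t 7.075 pos [0.4885 0.2292 0.3485] shift mm [102.1  10.  212.5] rot [ 0.016 -0.021  0.045] q [ 1.2  -0.53 -0.55  0.69 -1.44 -2.99]
```

Joint 6 is at its limit (−2.99), so I'll turn the tool half a turn the other way. That gives the same grasp.

>>> step_arm:
  steps:
    - [[0, 0, 0, 0, 0, -0.185], [0, 0, 0, 0, 0, -0.185], [0, 0, 0, 0, 0, -0.185], [0, 0, 0, 0, 0, -0.185], [0, 0, 0, 0, 0, -0.185], [0, 0, 0, 0, 0, -0.185], [0, 0, 0, 0, 0, -0.185], [0, 0, 0, 0, 0, -0.185], [0, 0, 0, 0, 0, -0.185], [0, 0, 0, 0, 0, -0.185]]

```text
time: 8.32
eef_pos: [0.4893, 0.2277, 0.3491]
tcp_rot: [[0.04, -0.779, 0.626], [-0.98, -0.152, -0.127], [0.194, -0.609, -0.769]]
force: [-0.1, 0.1, 0.0]
gripper_width: 1.005
grasp_force: 0.0
```

>>> step_arm:
  steps:
    - [[0, 0, 0, 0, 0, -0.185], [0, 0, 0, 0, 0, -0.185], [0, 0, 0, 0, 0, -0.185], [0, 0, 0, 0, 0, -0.185], [0, 0, 0, 0, 0, -0.185], [0, 0, 0, 0, 0, -0.185], [0, 0, 0, 0, 0, -0.185], [0, 0, 0, 0, 0, 0], [0, 0, 0, 0, 0, 0]]

```text
time: 9.45
eef_pos: [0.4893, 0.2277, 0.3494]
tcp_rot: [[0.758, -0.181, 0.627], [-0.13, -0.983, -0.127], [0.639, 0.015, -0.769]]
force: [0.5, 0.8, 0.4]
gripper_width: 1.002
grasp_force: 0.0
```

Run:
```python
from h import *
R=pose(-.22,.72)@np.diag([-1,-1,1]);G=np.array([.535,.2275,.134])
goto(G-.11*R[:,2],R);goto(G+.0187*R[:,2],R)
```

```text
t 9.45 pos [0.4893 0.2277 0.3494] shift mm [-105.8  -12.8   84.3] rot [-0.013  0.026  0.038] q [ 1.19 -0.52 -0.54  0.69 -1.44  0.15]
t 9.45 pos [0.4893 0.2277 0.3494] shift mm [-102.5  -11.1  212.9] rot [-0.013  0.026  0.038] q [ 1.19 -0.52 -0.54  0.69 -1.44  0.15]
```

>>> step_arm:
  steps:
    - [[-35, -4, 28, -0.013, 0.026, 0.038], [-35, -4, 28, 0, 0, 0], [-35, -4, 28, 0, 0, 0], [0, 0, 0, 0, 0, 0], [0, 0, 0, 0, 0, 0]]

```text
time: 10.07
eef_pos: [0.4678, 0.244, 0.2199]
tcp_rot: [[0.733, -0.216, 0.645], [-0.162, -0.976, -0.142], [0.661, -0.001, -0.751]]
force: [0.8, 0.3, 0.6]
gripper_width: 0.998
grasp_force: 0.0
```

Run:
```python
import cv2
from h import *
R=pose(-.22,.72)@np.diag([-1,-1,1]);G=np.array([.535,.2275,.134])
goto(G+.0187*R[:,2],R)
s,t=camera('side'),camera('top')
c=lambda i,x,y:cv2.resize(i[y:y+150,x:x+150,::-1],(400,400),interpolation=cv2.INTER_CUBIC)
cv2.imwrite('pics/pre.png',cv2.convertScaleAbs(np.hstack([c(t,110,160),c(s,220,110)]),alpha=1.5))
```

```text
t 10.075 pos [0.4678 0.244  0.2199] shift mm [ -4.8   1.7 128.8] rot [-0.002 -0.001  0.001] q [ 1.26 -0.56 -0.82  0.75 -1.32 -0.11]
```

View pics/pre.png

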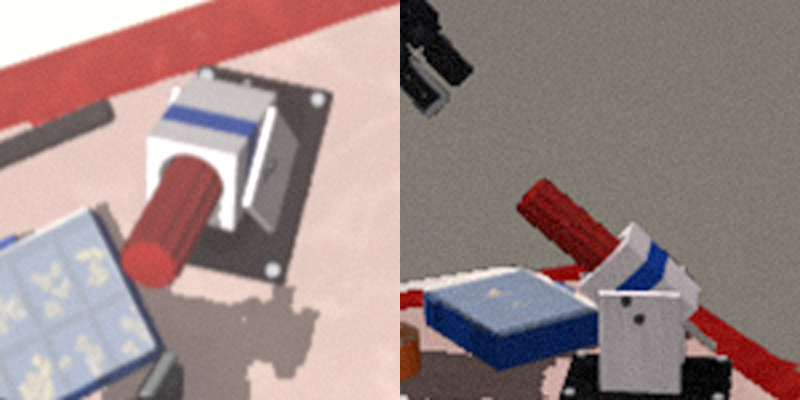

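The open fingers at (440,90) in the right panel point at the handle's middle, near (570,225). In the left panel the handle is clear of the fingers' sides. I'll advance and close.

>>> step_arm:
  steps:
    - [[-5, 2, 30, 0, 0, 0], [0, 0, 30, 0, 0, 0], [0, 0, 25, 0, 0, 0], [0, 0, 20, 0, 0, 0], [0, 0, 15, 0, 0, 0], [0, 0, 12, 0, 0, 0], [0, 0, 0, 0, 0, 0], [0, 0, 0, 0, 0, 0]]

```text
time: 11.18
eef_pos: [0.5484, 0.2238, 0.1158]
tcp_rot: [[0.734, -0.215, 0.644], [-0.161, -0.977, -0.143], [0.66, 0.001, -0.751]]
force: [-0.6, -0.4, -0.7]
gripper_width: 1.0
grasp_force: 0.0
```

Run:
```python
import cv2
from h import *
R=pose(-.22,.72)@np.diag([-1,-1,1]);G=np.array([.535,.2275,.134])
goto(G+.0187*R[:,2],R);print(env.state()['force'])
s,t=camera('side'),camera('top')
c=lambda i,x,y:cv2.resize(i[y:y+120,x:x+120,::-1],(400,400),interpolation=cv2.INTER_CUBIC)
cv2.imwrite('pics/grasp.png',cv2.convertScaleAbs(np.hstack([c(t,120,180),c(s,230,120)]),alpha=1.5))
```

```text
t 11.175 pos [0.5484 0.2238 0.1158] shift mm [ 1.5 -0.7 -4.1] rot [-0.001 -0.001  0.003] q [ 1.01 -0.37 -0.9   0.86 -0.96 -0.14]
[-0.62482338 -0.37357997 -0.65591659]
```

View pics/grasp.png

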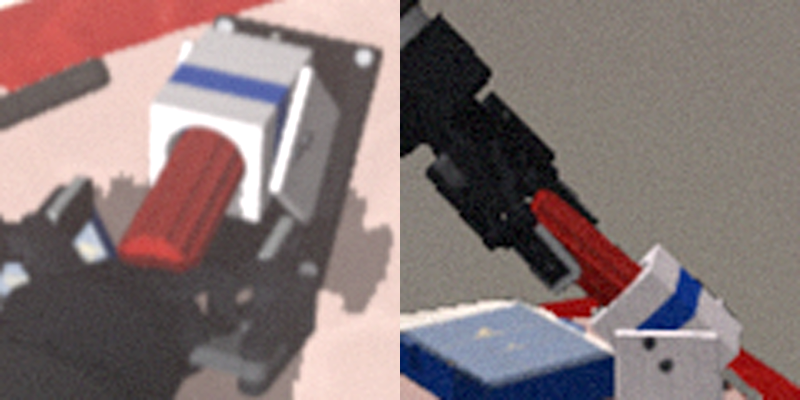

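This view shows a mistake in my tool tilt: the fingers lie along the handle instead of across it, with the handle between the pads. An end-on grip still works, because the pads are level and square to the driver. It also makes the draw a straight pull along −tool z. I'll align the tool to the driver axis (0.75 rad down) and then close.

Run:
```python
from h import *
R=pose(-.22,np.pi/2-.75)@np.diag([-1,-1,1]);G=np.array([.535,.2275,.134])
goto(G+.0187*R[:,2],R)
```

```text
t 11.275 pos [0.5483 0.2239 0.1157] shift mm [ 3.6 -0.6 -4.2] rot [-0.002  0.1    0.003] q [ 1.01 -0.38 -0.9   0.86 -0.96 -0.14]
```

>>> step_arm:
  steps:
    - [[4, -1, -4, 0, 0.1, 0], [0, 0, 0, 0, 0, 0], [0, 0, 0, 0, 0, 0]]

```text
time: 11.65
eef_pos: [0.5488, 0.2245, 0.121]
tcp_rot: [[0.667, -0.215, 0.713], [-0.146, -0.977, -0.158], [0.73, 0.001, -0.683]]
force: [0.4, 0.3, 0.2]
gripper_width: 0.994
grasp_force: 0.0
```

>>> step_arm:
  steps:
    - [[0, 0, 0, 0, 0, 0], [0, 0, 0, 0, 0, 0], [0, 0, 0, 0, 0, 0], [0, 0, 0, 0, 0, 0], [0, 0, 0, 0, 0, 0], [0, 0, 0, 0, 0, 0], [0, 0, 0, 0, 0, 0], [0, 0, 0, 0, 0, 0]]
  hand: 0
  grip_force: 80

```text
time: 12.65
eef_pos: [0.5489, 0.2247, 0.1209]
tcp_rot: [[0.666, -0.215, 0.714], [-0.145, -0.977, -0.158], [0.731, 0.002, -0.682]]
force: [-3.6, 1.3, 4.3]
gripper_width: 0.377
grasp_force: 78.7
```

Gripped at 32 mm, which matches the 33 mm handle. Now I'll start the draw along −z, gently.

>>> step_arm:
  steps:
    - [[0, 0, -8, 0, 0, 0], [0, 0, -12, 0, 0, 0], [0, 0, -15, 0, 0, 0], [0, 0, 0, 0, 0, 0]]

```text
time: 13.15
eef_pos: [0.5234, 0.2296, 0.1437]
tcp_rot: [[0.667, -0.215, 0.713], [-0.145, -0.977, -0.159], [0.73, 0.002, -0.683]]
force: [0.2, 1.0, -2.7]
gripper_width: 0.377
grasp_force: 81.1
```

The force is just the driver's weight, so it is sliding freely. I'll carry on out.

>>> step_arm:
  steps:
    - [[0, 0, -18, 0, 0, 0], [0, 0, -18, 0, 0, 0], [0, 0, -18, 0, 0, 0], [0, 0, -18, 0, 0, 0], [0, 0, -18, 0, 0, 0], [0, 0, -18, 0, 0, 0], [0, 0, -18, 0, 0, 0], [0, 0, 0, 0, 0, 0], [0, 0, 0, 0, 0, 0]]

```text
time: 14.28
eef_pos: [0.4341, 0.2494, 0.2289]
tcp_rot: [[0.667, -0.216, 0.713], [-0.145, -0.976, -0.16], [0.731, 0.004, -0.683]]
force: [-0.0, 0.0, -2.0]
gripper_width: 0.378
grasp_force: 81.2
```

Run:
```python
from h import *
s=env.state();print(s['q'],s['force'])
import cv2
t,c=camera('top'),camera('side')
cv2.imwrite('pics/drawn.png',cv2.convertScaleAbs(np.hstack([t[120:420,60:460,::-1],c[50:350,100:500,::-1]]),alpha=1.4))
```

```text
[ 1.4008957  -0.63697093 -0.91114317  0.83003944 -1.42139073 -0.23103392] [-0.01562927  0.00388986 -1.9752367 ]
```

View pics/drawn.png

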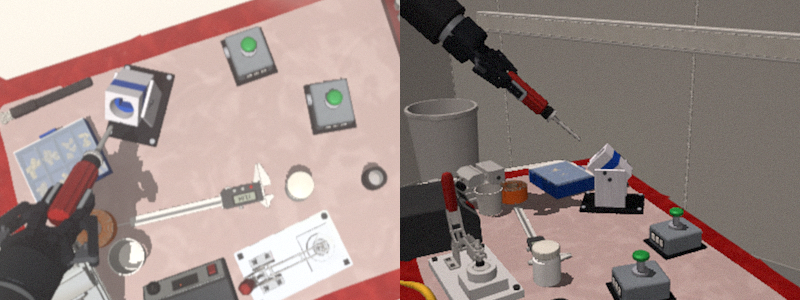

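The driver is out and clear of the holder, with its tip at (578,138) in the right panel. Both plungers are up, and the jar and loupe are undisturbed. Next I'll raise it and level it.

>>> step_arm:
  steps:
    - [[30, 0, -28, 0, 0, 0], [37, 0, -34, 0, 0, 0], [37, 0, -34, 0, 0, 0], [0, 0, 0, 0, 0.1, 0], [0, 0, 0, 0, 0.1, 0], [0, 0, 0, 0, 0.1, 0], [0, 0, 0, 0, 0, 0]]

```text
time: 15.25
eef_pos: [0.4349, 0.2495, 0.3692]
tcp_rot: [[0.427, -0.216, 0.878], [-0.088, -0.976, -0.197], [0.9, 0.007, -0.436]]
force: [0.4, -0.8, -1.4]
gripper_width: 0.373
grasp_force: 81.2
```

Run:
```python
from h import *
goto(np.array([.43,.25,.36]),pose(-.22,np.pi/2)@np.diag([-1,-1,1]))
```

```text
t 15.25 pos [0.4349 0.2495 0.3692] shift mm [-10.4   0.5  -0.4] rot [-0.001  0.451  0.008] q [ 1.44 -0.66 -0.88  1.11 -1.55 -0.23]
```

>>> step_arm:
  steps:
    - [[0, 0, 0, 0, 0.1, 0], [0, 0, 0, 0, 0.1, 0], [0, 0, 0, 0, 0.1, 0], [0, 0, 0, 0, 0.1, 0], [0, 0, 0, 0, 0.05, 0], [0, 0, 0, 0, 0, 0], [0, 0, 0, 0, 0, 0], [0, 0, 0, 0, 0, 0], [0, 0, 0, 0, 0, 0]]

```text
time: 16.38
eef_pos: [0.4398, 0.2679, 0.3849]
tcp_rot: [[0.013, -0.232, 0.973], [-0.001, -0.973, -0.232], [1.0, 0.002, -0.013]]
force: [-0.1, 0.1, -1.9]
gripper_width: 0.378
grasp_force: 81.3
```

Run:
```python
import cv2
from h import *
s=env.state();P=np.array(s['eef_pos']);z=np.array(s['tcp_rot'])[:,2];print(s['time'],s['q'],s['joint_velocities'],s['force'])
im=camera('side').astype(int);r=im[...,0];g=im[...,1:].max(2)
a,b=[proj('side',P+z*d) for d in(-.054,.041)];print('expected handle px',a,b)
# red handle axis in the side picture
u0,v0=np.minimum(a,b).astype(int)-12;u1,v1=np.maximum(a,b).astype(int)+12
v0=max(v0,0);u0=max(u0,0)
m=((r-g>25))[v0:v1,u0:u1];y,x=np.nonzero(m);print(x.size)
l=cv2.fitLine(np.c_[x+u0,y+v0].astype(np.float32),cv2.DIST_HUBER,0,.01,.01).ravel();print(l,'slope',l[1]/l[0],'expected',(b[1]-a[1])/(b[0]-a[0]))
for t in(-.26,0,.26):
    d=z*np.cos(t)+np.array([0,0,np.sin(t)]);q=proj('side',P+d*.04);o=proj('side',P-d*.05);print(t,(q[1]-o[1])/(q[0]-o[0]))
```

```text
16.375 [ 1.27367919 -0.5625148  -1.08128811  1.59084734 -1.509447   -0.51713911] [-0.00057334  0.00232743 -0.00463457  0.00263295 -0.00181855 -0.00226959] [-0.11615475  0.07019948 -1.91978227]
expected handle px (np.float64(196.80232997138177), np.float64(58.658533039936856)) (np.float64(247.15521404918968), np.float64(59.750064626133764))
580
[9.7535288e-01 2.2065064e-01 2.2451717e+02 5.6559544e+01] slope 0.22622648 expected 0.021677637859039332
-0.26 0.3007993025426681
0 0.021677637859040477
0.26 -0.267720000476877
```

Joint 3 is at its edge (−1.08), so I'll move forward and down a little to free it. Then I'll measure the driver's own tilt.

>>> step_arm:
  steps:
    - [[-10, 0, 20, 0, 0, 0], [-20, 0, 30, 0, 0, 0], [-10, 0, 20, 0, 0, 0], [0, 0, 0, 0, 0, 0], [0, 0, 0, 0, 0, 0]]

```text
time: 17.05
eef_pos: [0.5101, 0.2582, 0.3481]
tcp_rot: [[0.016, -0.238, 0.971], [-0.001, -0.971, -0.238], [1.0, 0.003, -0.016]]
force: [-0.2, 0.7, -2.5]
gripper_width: 0.38
grasp_force: 81.2
```

```bash
cat > tilt.py <<'E'
import cv2
from h import *
s=env.state();P=np.array(s['eef_pos']);R=np.array(s['tcp_rot']);print(s['time'],P,R[:,2],np.round(s['q'],2),s['force'])
for n in('side','top'):
    im=camera(n);cv2.imwrite(f'pics/{n}_lvl.png',im[:,:,::-1]);im=im.astype(int);r=im[...,0];g=im[...,1:].max(2)
    a,b=[proj(n,P+R[:,2]*d) for d in(-.054,.041)]
    u0,v0=np.maximum(np.minimum(a,b).astype(int)-18,0);u1,v1=np.maximum(a,b).astype(int)+18
    m=((r-g>20)&(r>1.6*g))[v0:v1,u0:u1].astype(np.uint8)
    k,lab,st,_=cv2.connectedComponentsWithStats(m);i=1+st[1:,4].argmax();y,x=np.nonzero(lab==i);x=x+u0;y=y+v0
    print(n,'exp',np.round([a,b],1),'n',x.size)
    for c in range(x.min(),x.max()+1,4):
        print((c,y[x==c].min(),y[x==c].max()) if n=='side' else '',end=' ')
    if n=='top':
        for c in range(y.min(),y.max()+1,5):
            print((c,x[y==c].min(),x[y==c].max()),end=' ')
    print()
E
python3 tilt.py
```

```text
17.05 [0.51009717 0.25816076 0.34808076] [ 0.97104201 -0.23839178 -0.01570887] [ 1.01 -0.47 -1.08  1.74 -1.3  -0.63] [-0.18660202  0.6688711  -2.49296724]
side exp [[236.1  79. ]
 [285.8  80.4]] n 550
(235, np.int64(72), np.int64(73)) (239, np.int64(71), np.int64(88)) (243, np.int64(71), np.int64(88)) (247, np.int64(71), np.int64(88)) (251, np.int64(71), np.int64(88)) (255, np.int64(71), np.int64(88)) (259, np.int64(71), np.int64(88)) (263, np.int64(71), np.int64(88)) (267, np.int64(71), np.int64(88)) (271, np.int64(71), np.int64(88)) (275, np.int64(71), np.int64(88)) (279, np.int64(71), np.int64(88)) (283, np.int64(72), np.int64(88)) 
top exp [[ 82.7 279.1]
 [108.5 196.8]] n 3197
                (182, np.int64(125), np.int64(125)) (187, np.int64(123), np.int64(125)) (192, np.int64(92), np.int64(125)) (197, np.int64(76), np.int64(125)) (202, np.int64(64), np.int64(125)) (207, np.int64(64), np.int64(123)) (212, np.int64(64), np.int64(117)) (217, np.int64(64), np.int64(117)) (222, np.int64(64), np.int64(114)) (227, np.int64(81), np.int64(113)) (232, np.int64(80), np.int64(112)) (237, np.int64(78), np.int64(106)) (242, np.int64(76), np.int64(104)) (247, np.int64(75), np.int64(102)) (252, np.int64(73), np.int64(101)) (257, np.int64(72), np.int64(100)) (262, np.int64(70), np.int64(98)) (267, np.int64(69), np.int64(97)) (272, np.int64(68), np.int64(97)) (277, np.int64(78), np.int64(94))
```

In the side view the handle spans rows 71–88 along its whole length, so it is level. Joint 3 is still at −1.08, so I'll raise the tool a little to take it off the limit.

>>> step_arm:
  steps:
    - [[20, 0, 20, 0, 0, 0], [30, 0, 30, 0, 0, 0], [20, 0, 20, 0, 0, 0], [0, 0, 0, 0, 0, 0], [0, 0, 0, 0, 0, 0], [0, 0, 0, 0, 0, 0]]

```text
time: 17.9
eef_pos: [0.5789, 0.2422, 0.4153]
tcp_rot: [[0.017, -0.237, 0.971], [0.0, -0.972, -0.237], [1.0, 0.004, -0.017]]
force: [-0.1, -0.2, -2.1]
gripper_width: 0.372
grasp_force: 81.2
```

```bash
python3 tilt.py
```

```text
17.9 [0.57885381 0.24216579 0.41529154] [ 0.97137941 -0.23694255 -0.01674107] [ 0.81 -0.45 -0.94  1.82 -1.11 -0.54] [-0.07294513 -0.22046245 -2.10292533]
side exp [[271.9  41.4]
 [323.5  42.6]] n 623
(271, np.int64(35), np.int64(35)) (275, np.int64(33), np.int64(51)) (279, np.int64(33), np.int64(51)) (283, np.int64(33), np.int64(51)) (287, np.int64(33), np.int64(51)) (291, np.int64(33), np.int64(51)) (295, np.int64(33), np.int64(51)) (299, np.int64(33), np.int64(51)) (303, np.int64(32), np.int64(51)) (307, np.int64(32), np.int64(51)) (311, np.int64(32), np.int64(51)) (315, np.int64(32), np.int64(51)) (319, np.int64(32), np.int64(51)) 
top exp [[ 76.4 201. ]
 [104.5 114.2]] n 3030
              (108, np.int64(91), np.int64(99)) (113, np.int64(86), np.int64(109)) (118, np.int64(84), np.int64(116)) (123, np.int64(83), np.int64(114)) (128, np.int64(81), np.int64(113)) (133, np.int64(80), np.int64(112)) (138, np.int64(78), np.int64(110)) (143, np.int64(77), np.int64(109)) (148, np.int64(75), np.int64(108)) (153, np.int64(73), np.int64(103)) (158, np.int64(71), np.int64(101)) (163, np.int64(70), np.int64(99)) (168, np.int64(68), np.int64(97)) (173, np.int64(67), np.int64(96)) (178, np.int64(65), np.int64(94)) (183, np.int64(63), np.int64(93)) (188, np.int64(62), np.int64(94)) (193, np.int64(61), np.int64(91)) (198, np.int64(66), np.int64(88)) (203, np.int64(65), np.int64(86)) (208, np.int64(66), np.int64(83)) (213, np.int64(66), np.int64(78)) (218, np.int64(66), np.int64(75))
```

>>> step_arm:
  steps:
    - [[0, 0, 0, 0, 0, 0], [0, 0, 0, 0, 0, 0], [0, 0, 0, 0, 0, 0], [0, 0, 0, 0, 0, 0]]

```text
time: 18.5
eef_pos: [0.5795, 0.2413, 0.4165]
tcp_rot: [[0.016, -0.238, 0.971], [-0.001, -0.971, -0.238], [1.0, 0.003, -0.016]]
force: [-0.3, -0.5, -2.5]
gripper_width: 0.375
grasp_force: 81.2
```

```bash
python3 -c "
from cell import env
s=env.state();print(s['joint_velocities'],s['grasp_force']);print(env.hand_in())"
```

```text
[-0.00032819 -0.00112111 -0.00050799  0.00020315 -0.000541    0.00182215] 81.20713083073497
the job is handed in; nothing more can be done
None
```

I handed the job in at 18.5 s; no verdict came back. The plunger was pressed to its stop and sprang back, and the driver is drawn out and held level and still about 0.42 m above the bench, with the nut jar and loupe untouched.

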